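# Press a bearing home on a ratchet hand press

## Robot

A 6-joint arm with a two-finger parallel gripper is mounted at the origin on a cart in front of the work surface, level with it; the furniture and walls round the work are solid. World frame = base frame: x ahead of the robot, y to its left, z up, the work surface at z = 0. Lengths are in m, angles in degrees, forces in N, time in s.
With the tool pointing down it reaches from about 0.425 to 0.95 m from the base axis. Payload 14.7 kg.
Tool frame: the origin (TCP) lies on the mounting face of the last link; the fingertips stand 173 mm ahead of it and the grasp point (between the pads) lies 155 mm ahead of it (env.pinch_z is the distance from the TCP to the grasp point, in m); x points along the fingers, y is the direction in which the jaws open and shut, and the axes are right-handed (so a half turn about x gives the same grasp; the last joint's range is limited). The gripper opens to 85 mm and grips with 20 to 120 N. Pads are 22 mm wide; open, the fingers measure 114 mm over their backs; the gripper's body (76 mm by 85 mm) begins 54 mm behind the grasp point. The pads swing forward as they close: fully open they stand 13 mm farther back than shut.
Start: joints at [-73.258, 27.513, 91.461, -0, 61.026, -2.67], TCP at [0.216, -0.613, 0.405] pointing down, gripper open.
Joint ranges: [-157.49, 157.49], [-46.99, 117.5], [13.45, 153.17], [-89.5, 269.5], [5.16, 153.95], [-167.48, 167.48]. Speed limits (degrees/s): [108.29, 108.29, 136.94, 172.46, 172.46, 172.46].

## Interface

Orientations are given as [roll, pitch, yaw] about the fixed x, y, z axes, in that order (R = Rz(yaw) Ry(pitch) Rx(roll)).
In Python, from bench import env gives the robot as it stands.
- The arm moves only by the tool apply_moves, never from a script. Its argument "deltas" is a list of rows, each a list of 6 numbers: the shift along the tool's x, y, z in mm, then the turn, a rotation vector about the tool's x, y, z in degrees. A call has 1 to 8 rows; each row shifts and turns the commanded pose from where the row before left it, along the tool's axes as they then stand; what a row does not reach is not made up. A row lasts 1/8 s, in which the tool goes at most 62.5 mm and 10.7 degrees, less where a joint would pass 70% of its speed; a pose out of reach is approached as far as the arm can. A call is refused whole if a number of a shift passes 62.5 or a number of a turn 10.7, either way. A call with a gripper value outside its range is refused whole. "claw" is the opening in per cent of the stroke, from 0 (shut) to 100 (fully open), set as the call begins (left out, the last holds). The fingers move at their own pace and stop on an object; "force" is the grip in N (left out, the last holds). Time passes only in rows, so rows that do not move let the fingers close. It gives the time, the measured TCP pose, the force and the opening at its end, in the units of the state.
- env.sense(): the state, without advancing time (a new reading comes with each control period).
- env.get_image(name): name is "scene" or "top" or "wrist"; returns the picture (384x512x3 uint8, red, green, blue); there is no depth.
- env.calibration(name): a dict with "fov_y" (degrees; the focal length in pixels is half the picture's height over the tangent of half this angle, whatever the lens; pixels are square), "cx", "cy" (the principal point, pixels), "distortion" ([k1, k2, p1, p2, k3] as OpenCV has them; the pictures are not rectified), "extrinsics" (4x4, takes a point from camera to world coordinates); the wrist camera has in their place "mount" (4x4, takes a point from camera to tool coordinates, whose origin is the TCP and whose axes are the tool frame's). Camera axes: x right, y up, looking along -z (the intrinsics and any distortion apply to the point x, -y, -z); pixel columns grow to the right and rows downward; lengths in m; the calibration is good to about 2 mm. A picture is of the moment at which its call begins: read the wrist's pose just before it. calibration takes no time and is no camera call.
- env.finish_job(): hands the job in, once; it reports no verdict.
Trained networks look in the newest picture that a camera, given by its name, has taken for a name from the list of things; names that differ only in an ending like _2 or _b are one class to them, and where a whole thing is asked for, a point or a joint stands for the part that bears it (a point fixed in the world has none). Each returns a list of dicts, best first, with "p" (0 to 1); they miss things now and then, are a little off and sometimes report something else, mostly with a low value. They report only what shows in the picture. A call takes as long as a camera call.
- env.cut_out(camera, query): "region" (384x512 bool, what is visible of it) and "centre" ([column, row] in pixels, amid what is visible of it).
The state is a dict: "t": time; "joint_pos": joint angles; "qd": joint speeds; "effort": joint torques, N m; "position": TCP position; "ee_rot": TCP orientation; "force": force on the tool from outside, world axes, zero at the start; "wrist_torque": the same for the moment, N m; "gripper_width": finger opening in m.
Only numpy, scipy, OpenCV 4.12 (cv2) and the standard library are available. Lean on these libraries where they do the work, as an engineer would, in place of code of your own. Each camera call takes 0.05 s, during which the arm holds its last target. There are 200 camera calls.

## Task

The bearing on the table of the small ratchet press is only started in its housing. Throw the ratchet pawl up and right over, so that it stays clear of the toothed wheel by itself, then take the crank by its grip and turn it clockwise (backward against the ratchet) so that the ram presses the bearing fully home. Feel for it coming up solid: finish with a firm push of about 15 N at the crank grip, held for half a second, and never more than 20 N, or its races get marked; then let go, with the pawl still thrown back, and leave the other things on the bench where they are.

Things in the scene. Friction and masses are not known exactly. Their poses are not given: they have to be found in the camera images.
- press: Grey hand press bolted to the bench. Origin: bench level below the crank shaft. Its frame (points below are in it): x away from the operator, y to his left, z up. Head: y -151 to 39, x -30 to 30 mm, top at z 260. The 28 mm ram passes through it at x 0, y -26, top at most z 298; its punch's gap to the bearing differs and is not measured. In front of x -82 mm is only the crank grip.
- pawl (a joint): Turn of the ratchet pawl about its pivot screw (y -58, z 246 mm, axis along x; pawl x -34 to -46). 0 to 0.13 rad: its hook lies in the wheel and blocks clockwise cranking. Grows as it lifts, its ball going right, then down. Gravity pawl: past about 0.45 rad it falls over to its stop at 1.40 and stays; short of that it falls back. Needs under 1 N.
- pawl_ball (a point): Centre of the black 20 mm ball on the pawl's 8 mm thick lever, 61 mm from the pivot. Pawl on the wheel: about x -40, y -47, z 306 mm, free at its left, right and front and from above. Thrown back: about 57 mm right of the pivot and 21 mm above it.
- crank (a joint): Turn of the crank shaft in rad, growing clockwise as the operator sees it (top of the circle to the right). Lowers the ram by 12 mm per rad; the ram presses with 7.5 times the force on the grip, less the drag. Turned free it drags 1 to 4 N at the grip and stays where it is left. Its toothed wheel (72 mm across, x -34 to -46) and the pawl let it turn anticlockwise only, until the pawl is lifted.
- shaft_end (a point): Front of the crank hub on the shaft's axis (x -73, y 0, z 210 mm): the centre of the crank's circle. The axis is parallel to the press's x.
- grip_middle (a point): Middle of the black crank grip: a round sleeve 27 mm thick, 104 mm long, along the press's x (x -75 to -179 mm; this point at -130), pointing at the operator. It runs on a circle of 90 mm radius round the shaft and spins freely on its pin, so the hand need not turn. At crank value 0 it is at the left, 20 degrees below level; at value q it is q rad clockwise of that.
- bearing: Ball bearing, 52 mm across, 15 mm thick, standing 6 to 10 mm proud of its housing, under the round punch (49 mm) of the ram. Origin: centre of its underside. Under the ram it slides down with a steady 50 N (about 6 N more at the grip than cranking free) until it meets the shoulder and comes up solid: from there each mm of hand travel adds some 2 to 5 N at the grip.
- housing_rim (a point): Centre of the rim of the light-metal bearing housing on the screw-adjusted steel table under the ram; z up. The table's height differs from time to time (rim 90 to 100 mm above the bench). The bore's shoulder is 15 mm below the rim: fully home, the bearing's top is flush with the rim.
- grease_pot: Yellow pot with a white lid, 102 mm across, 115 mm tall; origin in the middle of its underside. Leave alone.
- screwdriver: Screwdriver with a black handle, 192 mm long, 29 mm thick, lying on the bench; leave alone.
- wood_block: Softwood block, 115 x 55 x 40 mm, lying flat on the bench; origin in the middle of its underside. Leave alone.

How it is judged:
By the outcome, as a careful person would: the job done as asked, in the order asked, and still so for the second after the job is handed in, with the robot touching nothing.
It also fails if it takes over 72 s, if anything falls off the work surface, if the arm or the gripper's body presses on something with over 40 N, if the wrist force passes 120 N, or if a joint passes its speed limit or range.

## Working session

There is one attempt and no reset: what is moved stays moved. The work goes in short steps, Python scripts to look and compute and a tool call to move; the robot and the scene stay as the last step left them, time stands still between calls to the robot, and variables do not carry over. Pictures are saved under pics/ and viewed, about 8 in all and at most 12, crops included, and the job is handed in when it is done.

Besides the shell and the picture viewer there is one more tool, called after "Request:" in YAML: its name, and indented under it one key for each argument. apply_moves: Moves the arm, as the interface text tells. Its arguments: {"type":"object","properties":{"deltas":{"type":"array","items":{"type":"array","items":{"type":"number"}}},"claw":{"type":"number"},"force":{"type":"number"}},"required":["deltas"]}

```bash
mkdir -p pics; ls; python3 - <<'E'
from bench import env
import cv2,numpy as np
s=env.sense();print({k:np.round(v,3) for k,v in s.items()})
ims=[]
for n in ("scene","top"):
    im=env.get_image(n); cv2.imwrite(f"pics/{n}0.png",im[:,:,::-1])
    c=env.calibration(n);print(n,c["fov_y"],c["cx"],c["cy"],c["distortion"],np.round(c["extrinsics"],3).tolist())
    for q in ("press","pawl_ball","grip_middle","shaft_end","bearing","housing_rim","grease_pot"):
        r=env.cut_out(n,q); print(q,[(round(d["p"],2),np.round(d["centre"],1).tolist(),int(d["region"].sum())) for d in r[:2]])
print({k:np.round(v,3).tolist() for k,v in env.calibration("wrist").items()})
E
```

```text
pics
{'t': np.float64(0.0), 'joint_pos': array([-7.3260e+01,  2.7549e+01,  9.1495e+01,  3.0000e-03,  6.1025e+01,
       -2.6710e+00]), 'qd': array([-0.123, -0.045,  0.053, -0.018, -0.033,  0.021]), 'effort': array([ 3.0000e-03, -9.5064e+01, -4.3018e+01,  0.0000e+00,  1.2000e-02,
       -0.0000e+00]), 'position': array([ 0.216, -0.613,  0.404]), 'ee_rot': array([-94.648,  89.93 , 104.762]), 'force': array([0.051, 0.031, 0.153]), 'wrist_torque': array([0.002, 0.046, 0.019]), 'gripper_width': np.float64(0.085)}
scene 53.31170662809886 257.76234942529305 186.35892679621725 [0.02787644 0.         0.         0.         0.        ] [[-0.113, 0.602, -0.791, -0.129], [-0.994, -0.078, 0.083, -0.154], [-0.012, 0.795, 0.607, 0.721], [0.0, 0.0, 0.0, 1.0]]
press [(0.84, [292.6, 187.1], 8196), (0.48, [258.3, 187.9], 1347)]
pawl_ball [(0.89, [298.7, 157.5], 270)]
grip_middle [(0.68, [236.4, 217.0], 375)]
shaft_end [(0.84, [261.9, 186.3], 1299)]
bearing [(0.68, [284.6, 202.5], 197)]
housing_rim [(0.66, [281.8, 212.3], 864)]
grease_pot [(0.75, [213.5, 201.0], 579)]
top 44.876619344755305 262.45269338383906 186.00748853374486 [0.05432259 0.         0.         0.         0.        ] [[0.307, 0.822, -0.48, -0.076], [-0.952, 0.271, -0.144, -0.406], [0.012, 0.501, 0.865, 1.275], [0.0, 0.0, 0.0, 1.0]]
press [(0.74, [309.1, 169.1], 2650)]
pawl_ball [(0.49, [298.6, 163.9], 182)]
grip_middle []
shaft_end [(0.55, [275.7, 167.9], 199)]
bearing []
housing_rim []
grease_pot [(0.89, [251.2, 143.6], 365)]
{'fov_y': 70.384, 'cx': 253.503, 'cy': 191.686, 'distortion': [-0.043, 0.0, 0.0, 0.0, 0.0], 'mount': [[0.0, 0.299, -0.954, 0.031], [1.0, 0.0, 0.0, 0.001], [0.0, -0.954, -0.299, -0.077], [0.0, 0.0, 0.0, 1.0]]}
```

```bash
python3 - <<'E'
import cv2,numpy as np
a=cv2.imread("pics/scene0.png")[110:270,170:370];b=cv2.imread("pics/top0.png")[110:230,210:370]
cv2.imwrite("pics/c1.png",cv2.resize(a,None,fx=3.7,fy=3.7,interpolation=cv2.INTER_CUBIC))
cv2.imwrite("pics/c2.png",cv2.resize(b,None,fx=4.5,fy=4.5,interpolation=cv2.INTER_CUBIC))
E
```

```text
(no output)
```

View pics/c1.png

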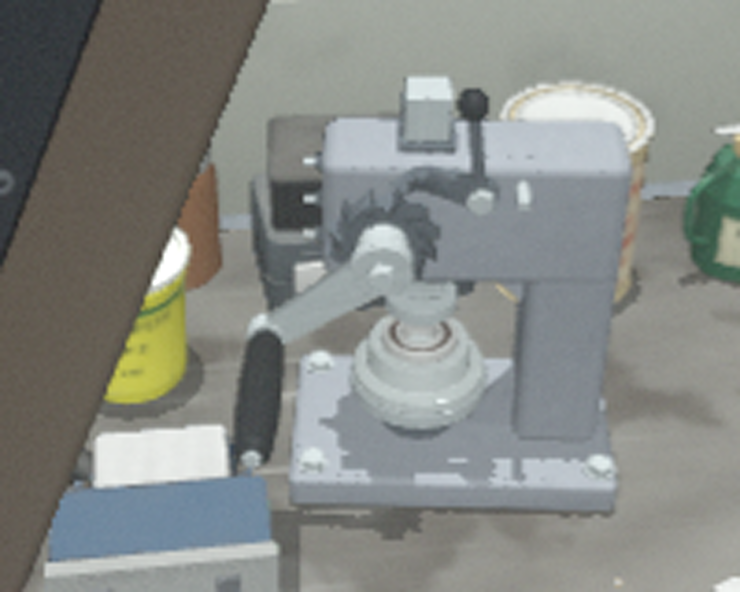

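View pics/c2.png

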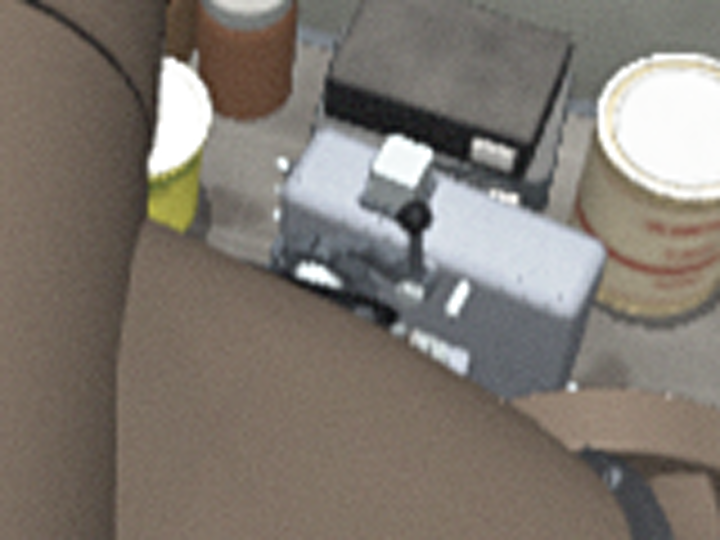

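```bash
cat > h.py <<'E'
from bench import env
import cv2,numpy as np
from scipy.spatial.transform import Rotation as R
from scipy.optimize import least_squares
def proj(n,P,T=None):
    c=env.calibration(n); E=c["extrinsics"] if T is None else T@c["mount"]
    f=192/np.tan(np.radians(c["fov_y"]/2)); K=np.array([[f,0,c["cx"]],[0,f,c["cy"]],[0,0,1]])
    q=(np.asarray(P,float).reshape(-1,3)-np.array(E)[:3,3])@np.array(E)[:3,:3]
    q=q*[1,-1,-1]
    return cv2.projectPoints(q,np.zeros(3),np.zeros(3),K,np.array(c["distortion"]))[0][:,0]
def press2w(P,v):  # v x,y,yaw(rad),z
    c,s=np.cos(v[2]),np.sin(v[2]); P=np.asarray(P,float).reshape(-1,3)/1000
    return P@np.array([[c,-s,0],[s,c,0],[0,0,1]]).T+[v[0],v[1],v[3]]
def grip(q,x=-130):
    a=np.radians(200)-q  # operator view: right = -y
    return [x,-90*np.cos(a),210+90*np.sin(a)]
def toolT(s):
    T=np.eye(4);T[:3,:3]=R.from_euler("xyz",s["ee_rot"],degrees=True).as_matrix();T[:3,3]=s["position"];return T
E
cat > fit.py <<'E'
from h import *
sc=lambda u,v:(170+u/3.7,110+v/3.7); tp=lambda u,v:(210+u/4.5,110+v/4.5)
pts=[([-40,-47,306],sc(473,104)),([-73,0,210],sc(382,272)),([-48,-58,246],sc(481,202))]
tpt=[([-40,-47,306],tp(413,216)),([-48,-58,246],tp(411,289))]
def res(v):
    r=[proj("scene",press2w([p for p,_ in pts],v))-np.array([u for _,u in pts]),
       proj("top",press2w([p for p,_ in tpt],v))-np.array([u for _,u in tpt]),
       proj("scene",press2w([grip(v[4],-75),grip(v[4],-179)],v))-np.array([sc(263,333),sc(252,455)])]
    return np.r_[np.concatenate(r).ravel(),v[3]/.002]
f=least_squares(res,[.6,-.2,0,0,0]);v=f.x
print("x,y,yaw,z,q",np.round(v,4),np.degrees(v[2]));print(np.round(f.fun,1))
np.save("v.npy",v)
for n,p in dict(ball=[-40,-47,306],piv=[-40,-58,246],shaft=[-73,0,210],grip=grip(v[4]),tip=grip(v[4],-179)).items(): print(n,np.round(press2w(p,v),3))
E
python3 fit.py
```

```text
x,y,yaw,z,q [ 6.151e-01 -2.713e-01 -1.488e-01  1.000e-04 -2.357e-01] -8.525569406828783
[-1.1  0.3  0.8 -0.1  0.6 -0.6 -0.4 -0.2  0.7  0.3  0.1  0.8 -0.5 -0.4
  0.1]
ball [[ 0.569 -0.312  0.306]]
piv [[ 0.567 -0.323  0.246]]
shaft [[ 0.543 -0.26   0.21 ]]
grip [[ 0.498 -0.178  0.16 ]]
tip [[ 0.449 -0.171  0.16 ]]
```

```bash
cat >> h.py <<'E'
def plan(goal,v,yaw_off=0,show=True):
    """goal TCP in press mm; orientation tool x down, tool y along press +-y (nearest)"""
    s=env.sense();T=toolT(s);Rc=T[:3,:3]
    best=None
    for sg in (1,-1):
        c,n=np.cos(v[2]+yaw_off),np.sin(v[2]+yaw_off)
        y=sg*np.array([-n,c,0]);x=np.array([0,0,-1.]);Rg=np.c_[x,y,np.cross(x,y)]
        rv=R.from_matrix(Rc.T@Rg).as_rotvec(degrees=True)
        if best is None or np.linalg.norm(rv)<np.linalg.norm(best[0]): best=(rv,Rg,sg)
    d=press2w(goal,v)[0]-T[:3,3]
    print("rotvec",np.round(best[0],2),"sg",best[2],"shift in goal frame",np.round(1000*best[1].T@d,1),"in cur frame",np.round(1000*Rc.T@d,1))
    return best
E
python3 - <<'E'
from h import *
v=np.load("v.npy");s=env.sense();print(np.round(toolT(s),3).tolist())
plan([-47,20,530],v)
E
```

```text
[[-0.0, 0.332, -0.943, 0.216], [0.0, -0.943, -0.332, -0.613], [-1.0, -0.0, 0.0, 0.405], [0.0, 0.0, 0.0, 1.0]]
rotvec [27.94  0.    0.  ] sg -1 shift in goal frame [-125.4 -417.1 -296.9] in cur frame [-125.4 -229.4 -457.8]
```

Request:
apply_moves:
  deltas:
    - [-20,0,0,-10.7,0,0]
    - [-20,0,0,-10.7,0,0]
    - [-20,0,0,-10.7,0,0]
    - [-20,0,0,-10.7,0,0]
    - [-20,0,0,-10.7,0,0]
    - [-20,0,0,-10.7,0,0]
    - [-20,0,0,-10.7,0,0]
    - [-10,0,0,-10.7,0,0]
  claw: 100

```text
t: 1.8
position: [0.2161, -0.6131, 0.556]
ee_rot: [0.4, 89.9, -74.3]
force: [-0.3, 0.8, 0.5]
gripper_width: 0.0852
```

Request:
apply_moves:
  deltas:
    - [0,0,0,-10.7,0,0]
    - [0,0,0,-10.7,0,0]
    - [0,0,0,-10.7,0,0]
    - [0,0,0,-10.7,0,0]
    - [0,0,0,-10.7,0,0]
    - [0,0,0,-10.7,0,0]
    - [0,0,0,-2,0,0]
    - [0,0,0,0,0,0]

```text
t: 2.8
position: [0.2161, -0.613, 0.5547]
ee_rot: [59.4, 90.0, 50.4]
force: [-0.5, -0.2, 0.4]
gripper_width: 0.0855
```

```bash
python3 - <<'E'
from h import *
v=np.load("v.npy");s=env.sense();print(np.round(s["joint_pos"],1),np.round(s["position"],3))
plan([-120,30,545],v)
E
```

```text
[ -73.3   21.6   79.8    0.    78.6 -154.3] [ 0.216 -0.613  0.555]
rotvec [-0.45  0.   -0.  ] sg 1 shift in goal frame [  9.6 427.1 223.9] in cur frame [  9.6 428.9 220.6]
```

Request:
apply_moves:
  deltas:
    - [0,45,20,0,0,0]
    - [0,54,28,0,0,0]
    - [0,55,29,0,0,0]
    - [0,55,29,0,0,0]
    - [0,55,29,0,0,0]
    - [0,55,29,0,0,0]
    - [0,55,29,0,0,0]
    - [10,55,28,0,0,0]
  claw: 0

```text
t: 3.8
position: [0.501, -0.2211, 0.5454]
ee_rot: [-18.8, 89.9, -27.8]
force: [-0.1, -1.4, 0.3]
gripper_width: -0.0
```

Request:
apply_moves:
  deltas:
    - [0,0,0,-0.4,0,0]
    - [0,0,0,0,0,0]

```text
t: 4.05
position: [0.5, -0.2228, 0.5447]
ee_rot: [-120.6, 90.0, -129.0]
force: [0.5, -0.1, -0.1]
gripper_width: -0.0002
```

```bash
python3 - <<'E'
from h import *
v=np.load("v.npy");s=env.sense();im=env.get_image("wrist");np.save("T1.npy",toolT(s))
im=im[:,:,::-1].copy();cv2.imwrite("pics/w1raw.png",im)
T=toolT(s);print(np.round(s["joint_pos"],1),np.round(s["position"],3))
P=[[-40,-47,306],[-46,-58,246],[-73,0,210],grip(v[4],-75),grip(v[4],-179),[-30,-151,260],[-30,39,260]]
big=cv2.resize(im,None,fx=1.5,fy=1.5)
for p in proj("wrist",press2w(P,v),T):
    print(np.round(p,1)); 
    if abs(p).max()<1000: cv2.circle(big,tuple(int(x) for x in p*1.5),3,(0,0,255),1)
cv2.imwrite("pics/w1.png",big)
plan([-47,20,530],v)
E
```

```text
[ -27.2   12.5   94.    -0.    73.5 -108.7] [ 0.5   -0.223  0.545]
[168.9 287.4]
[174.4 248.7]
[228.7 214.1]
[286.5 199.2]
[289.5 121.2]
[ 88.2 267.2]
[262.  268.7]
rotvec [ 0.03 -0.    0.02] sg 1 shift in goal frame [ 14.7 -10.2  74.2] in cur frame [ 14.7 -10.3  74.2]
```

View pics/w1.png

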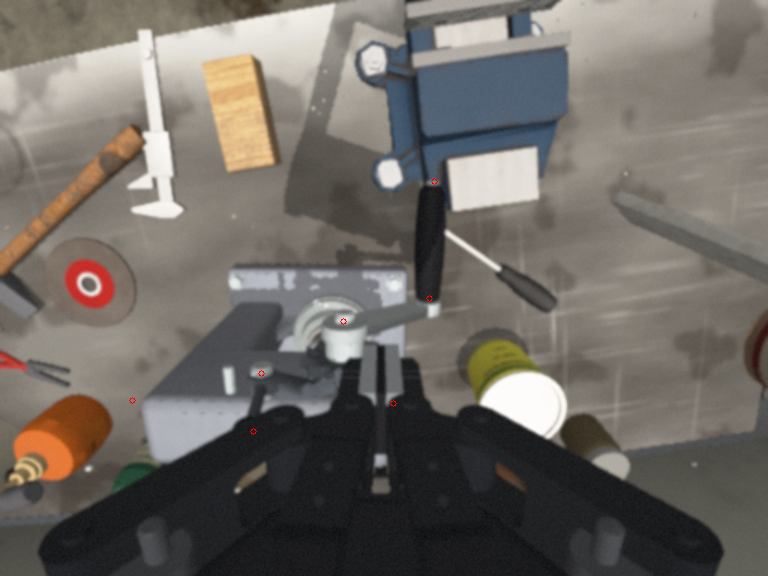

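```bash
python3 - <<'E'
from h import *
v=np.load("v.npy");T=np.load("T1.npy")
for a,b in [((228,428),(450,211)),((95,436),(540,200)),((230,478),(444,150))]:
    a=(170+a[0]/3.7,110+a[1]/3.7);b=np.array(b)/1.5
    f=least_squares(lambda X:np.r_[proj("scene",X)[0]-a,proj("wrist",X,T)[0]-b],[.45,-.13,.1])
    X=f.x-[v[0],v[1],0];c,s=np.cos(v[2]),np.sin(v[2])
    print("press mm",np.round(1000*np.array([c*X[0]+s*X[1],-s*X[0]+c*X[1],X[2]])),f.cost)
E
```

```text
press mm [-154.   90.  156.] 0.0020420728091564973
press mm [-164.  167.  159.] 0.197065791994884
press mm [-204.   82.  166.] 0.5991526482179058
```

Request:
apply_moves:
  deltas:
    - [0,-5,25,0,0,0]
    - [0,-5,27,0,0,0]
    - [5,0,27,0,0,0]
    - [20,0,0,0,0,0]
    - [20,0,0,0,0,0]
    - [20,0,0,0,0,0]
    - [15,0,0,0,0,0]
    - [0,0,0,0,0,0]

```text
t: 5.1
position: [0.5761, -0.2451, 0.4639]
ee_rot: [165.4, 89.9, 156.9]
force: [0.0, 0.1, 0.5]
gripper_width: 0.0
```

Request:
apply_moves:
  deltas:
    - [0,-10,0,0,0,0]
    - [0,-10,0,0,0,0]
    - [0,-10,0,0,0,0]
    - [0,-10,0,0,0,0]
    - [0,-10,0,0,0,0]
    - [0,0,0,0,0,0]

```text
t: 5.85
position: [0.5692, -0.2945, 0.4646]
ee_rot: [-161.1, 90.0, -169.5]
force: [-0.4, 0.6, 0.2]
gripper_width: 0.0001
```

```bash
python3 - <<'E'
from h import *
v=np.load("v.npy");s=env.sense();im=env.get_image("scene");
plan([-42,-72,465],v)
a=im[80:260,200:400,::-1];cv2.imwrite("pics/s2.png",cv2.resize(a,None,fx=3,fy=3,interpolation=cv2.INTER_CUBIC))
E
```

```text
rotvec [ 0.1  -0.01 -0.01] sg 1 shift in goal frame [ -0.5 -42.7  -0.1] in cur frame [ -0.5 -42.7  -0.2]
```

View pics/s2.png

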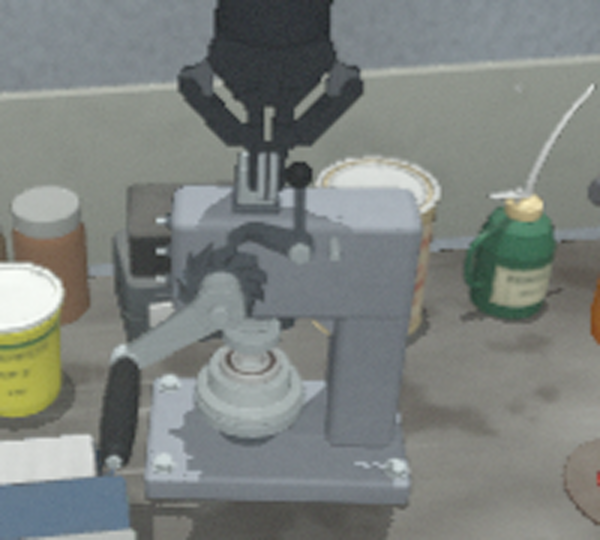

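Request:
apply_moves:
  deltas:
    - [0,-8,0,0,0,0]
    - [0,-8,0,0,0,0]
    - [0,-8,0,0,0,0]
    - [0,-8,0,0,0,0]
    - [0,-8,0,0,0,0]
    - [0,-5,0,0,0,0]
    - [0,0,0,0,0,0]
    - [0,0,0,0,0,0]

```text
t: 6.9
position: [0.5628, -0.3381, 0.4647]
ee_rot: [124.4, 90.0, 116.0]
force: [-0.2, -0.2, 0.3]
gripper_width: -0.0002
```

```bash
python3 - <<'E'
from h import *
v=np.load("v.npy");s=env.sense();im=env.get_image("scene");
plan([-127,-72,545],v)
a=im[80:260,200:400,::-1];cv2.imwrite("pics/s3.png",cv2.resize(a,None,fx=3,fy=3,interpolation=cv2.INTER_CUBIC))
E
```

```text
rotvec [ 0.15 -0.   -0.01] sg 1 shift in goal frame [-80.4   1.8 -85.3] in cur frame [-80.4   2.  -85.3]
```

View pics/s3.png

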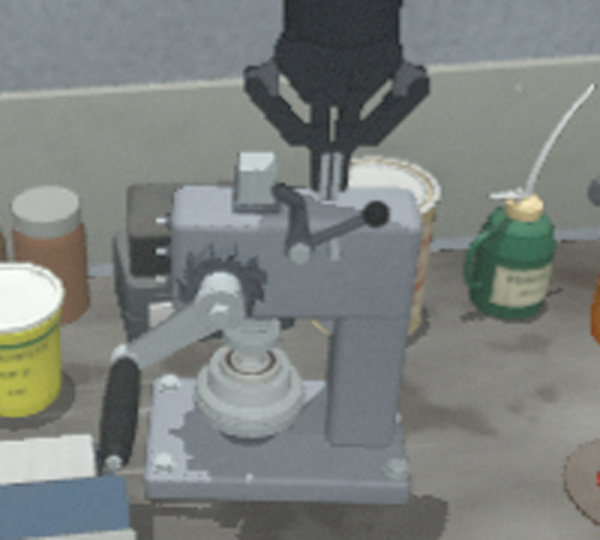

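Request:
apply_moves:
  deltas:
    - [-20,0,0,0,0,0]
    - [-25,0,0,0,0,0]
    - [0,0,-28,0,0,0]
    - [0,20,-28,0,0,0]
    - [0,40,-28,0,0,0]
    - [0,40,0,0,0,0]
    - [0,40,0,0,0,0]
    - [0,5,0,0,0,0]

```text
t: 7.95
position: [0.5009, -0.1803, 0.51]
ee_rot: [37.5, 90.0, 29.3]
force: [0.8, 0.7, 0.5]
gripper_width: -0.0002
```

Request:
apply_moves:
  deltas:
    - [20,0,0,0,0,0]
    - [25,0,0,0,0,0]
    - [25,0,0,0,0,0]
    - [20,0,0,0,0,0]
    - [0,0,0,0,0,0]
    - [0,0,0,0,0,0]
  claw: 100

```text
t: 8.7
position: [0.5011, -0.1829, 0.4204]
ee_rot: [-19.4, 90.0, -27.8]
force: [0.2, -0.7, 0.5]
gripper_width: 0.0858
```

```bash
python3 - <<'E'
from h import *
v=np.load("v.npy");s=env.sense();im=env.get_image("wrist")[:,:,::-1].copy();T=toolT(s);np.save("T2.npy",T)
g=grip(v[4],-127);plan([-127,g[1],g[2]+160],v)
print(np.round(s["joint_pos"],1))
for p,r in zip(proj("wrist",press2w([grip(v[4],-75),grip(v[4],-127),grip(v[4],-179)],v),T),range(3)): cv2.circle(im,tuple(int(x) for x in p),2,(0,0,255),-1);print(p)
cv2.imwrite("pics/w2.png",cv2.resize(im,None,fx=1.5,fy=1.5))
E
```

```text
rotvec [0.13 0.07 0.02] sg 1 shift in goal frame [100.2   4.5  -1.3] in cur frame [100.2   4.5  -1.4]
[ -23.3   17.2  105.7   -0.    57.  -104.9]
[259.34957733 246.39544317]
[259.86412022 193.93388144]
[260.42457734 134.22709621]
```

View pics/w2.png

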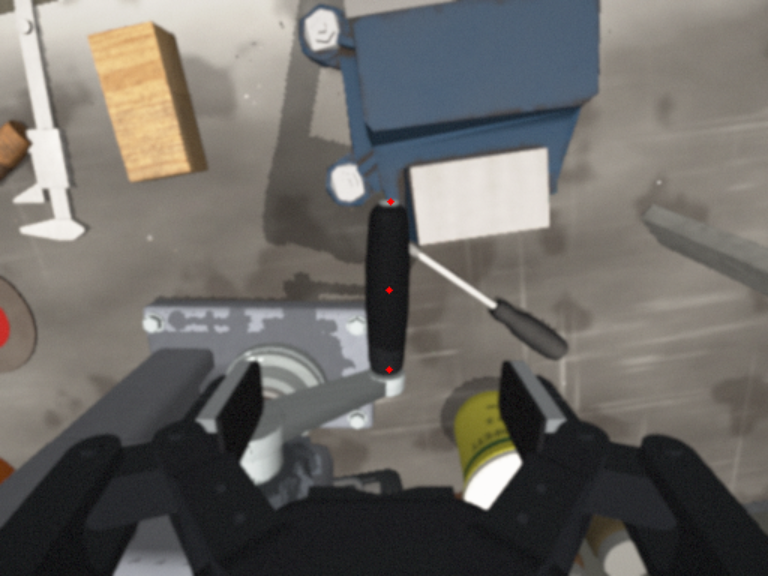

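Request:
apply_moves:
  deltas:
    - [20,4,3,0,0,0]
    - [25,0,0,0,0,0]
    - [25,0,0,0,0,0]
    - [20,0,0,0,0,0]
    - [11,0,0,0,0,0]
    - [0,0,0,0,0,0]

```text
t: 9.5
position: [0.5045, -0.1791, 0.3188]
ee_rot: [168.0, 90.0, 159.6]
force: [-0.8, 0.5, -0.4]
gripper_width: 0.0855
```

Request:
apply_moves:
  deltas:
    - [0,0,0,0,0,0]
    - [0,0,0,0,0,0]
    - [0,0,0,0,0,0]
    - [0,0,0,0,0,0]
    - [0,0,0,0,0,0]
    - [0,0,0,0,0,0]
  claw: 0
  force: 30

```text
t: 10.25
position: [0.5046, -0.1793, 0.319]
ee_rot: [-33.7, 90.0, -42.1]
force: [-1.9, -2.8, 5.2]
gripper_width: 0.0248
```

```bash
python3 - <<'E'
from h import *
v=np.load("v.npy");s=env.sense();T=toolT(s)
g=grip(v[4],-124);plan([-124,g[1],g[2]+158],v)
print({k:np.round(s[k],2) for k in("t","joint_pos","force","wrist_torque","gripper_width")})
E
```

```text
rotvec [0.14 0.04 0.03] sg 1 shift in goal frame [ 0.6  0.5 -1.1] in cur frame [ 0.6  0.5 -1.1]
{'t': np.float64(10.25), 'joint_pos': array([-2.2800e+01,  2.4660e+01,  1.1137e+02, -2.0000e-02,  4.3930e+01,
       -1.0440e+02]), 'force': array([-1.89, -2.77,  5.19]), 'wrist_torque': array([-0.58,  0.25, -0.11]), 'gripper_width': np.float64(0.02)}
```

```bash
cat > arc.py <<'E'
import sys
from h import *
v=np.load("v.npy")
# usage: arc.py mm_per_row nrows  : state report + rows from current measured hand position
s=env.sense();T=toolT(s)
c,n=np.cos(v[2]),np.sin(v[2]);Rw=np.array([[c,n,0],[-n,c,0],[0,0,1]])
p=1000*(Rw@(s["position"]-[v[0],v[1],0]));F=Rw@s["force"]
y,z=p[1]-OY if (OY:=0) else p[1],p[2]-157.4
q=np.radians(200)-np.arctan2(z-210,-y); q=(q+np.pi)%(2*np.pi)-np.pi
tang=np.array([0,90*np.sin(q-np.radians(200)),90*np.cos(np.radians(200)-q)]) 
a=np.radians(200)-q; tang=np.array([0,-np.sin(a),-np.cos(a)]); rad=np.array([0,-np.cos(a),np.sin(a)])
print("t %.2f q %.3f r %.1f x %.1f Fpress %s resist %.1f radial %.1f"%(s["t"],q,np.hypot(y,z-210),p[0],np.round(F,1),-F@tang,F@rad))
d,N=float(sys.argv[1]),int(sys.argv[2]);k=q;rows=[]
for i in range(N):
    A,B=grip(k),grip(k+d/90);k+=d/90
    rows.append([round(-(B[2]-A[2]),1),round(B[1]-A[1],1)])
print(rows)
E
python3 arc.py 4 8
```

```text
t 10.25 q -0.226 r 88.9 x -122.9 Fpress [-1.5 -3.   5.2] resist -2.7 radial -5.4
[[np.float64(-3.4), np.float64(2.1)], [np.float64(-3.5), np.float64(1.9)], [np.float64(-3.6), np.float64(1.8)], [np.float64(-3.7), np.float64(1.6)], [np.float64(-3.7), np.float64(1.5)], [np.float64(-3.8), np.float64(1.3)], [np.float64(-3.8), np.float64(1.1)], [np.float64(-3.9), np.float64(1.0)]]
```

Request:
apply_moves:
  deltas:
    - [-3.4,2.1,0,0,0,0]
    - [-3.5,1.9,0,0,0,0]
    - [-3.6,1.8,0,0,0,0]
    - [-3.7,1.6,0,0,0,0]
    - [-3.7,1.5,0,0,0,0]
    - [-3.8,1.3,0,0,0,0]
    - [-3.8,1.1,0,0,0,0]
    - [-3.9,1.0,0,0,0,0]

```text
t: 11.25
position: [0.5064, -0.166, 0.3481]
ee_rot: [91.9, 89.9, 83.5]
force: [7.0, 9.6, -6.0]
gripper_width: 0.0246
```

```bash
sed -i 's/rows.append(\[round(-(B\[2\]-A\[2\]),1),round(B\[1\]-A\[1\],1)\])/rows.append([float(round(-(B[2]-A[2]),1)),float(round(B[1]-A[1],1))])/' arc.py; python3 arc.py 4 8
```

```text
t 11.25 q 0.134 r 90.1 x -123.1 Fpress [ 5.5 10.6 -6. ] resist 3.6 radial 11.6
[[-3.9, 0.8], [-4.0, 0.6], [-4.0, 0.4], [-4.0, 0.2], [-4.0, 0.1], [-4.0, -0.1], [-4.0, -0.3], [-4.0, -0.5]]
```

Request:
apply_moves:
  deltas:
    - [0,1.5,0.5,0,0,0]
    - [0,0,0,0,0,0]

```text
t: 11.5
position: [0.5068, -0.1653, 0.3483]
ee_rot: [167.5, 90.0, 159.2]
force: [0.1, 0.9, 2.4]
gripper_width: 0.025
```

```bash
python3 arc.py 4 8
```

```text
t 11.50 q 0.137 r 90.8 x -122.8 Fpress [-0.1  0.9  2.4] resist -2.5 radial 0.4
[[-3.9, 0.8], [-4.0, 0.6], [-4.0, 0.4], [-4.0, 0.2], [-4.0, 0.0], [-4.0, -0.1], [-4.0, -0.3], [-4.0, -0.5]]
```

Request:
apply_moves:
  deltas:
    - [-3.9,0.8,0,0,0,0]
    - [-4,0.6,0,0,0,0]
    - [-4,0.4,0,0,0,0]
    - [-4,0.2,0,0,0,0]
    - [-4,0,0,0,0,0]
    - [-4,-0.1,0,0,0,0]
    - [-4,-0.3,0,0,0,0]
    - [-4,-0.5,0,0,0,0]

```text
t: 12.5
position: [0.507, -0.1631, 0.3801]
ee_rot: [107.5, 89.8, 99.1]
force: [4.9, 18.3, -2.1]
gripper_width: 0.0249
```

```bash
python3 arc.py 4 8
```

```text
t 12.50 q 0.488 r 91.8 x -122.9 Fpress [ 2.2 18.8 -2.1] resist 4.7 radial 18.3
[[-3.9, -0.6], [-3.9, -0.8], [-3.9, -1.0], [-3.8, -1.2], [-3.8, -1.3], [-3.7, -1.5], [-3.6, -1.7], [-3.6, -1.8]]
```

Request:
apply_moves:
  deltas:
    - [0,2.5,0,0,0,0]
    - [0,0,0,0,0,0]

```text
t: 12.75
position: [0.5073, -0.1619, 0.3803]
ee_rot: [-105.5, 90.0, -113.8]
force: [-0.6, 1.6, 1.8]
gripper_width: 0.0248
```

```bash
python3 arc.py 4 8; python3 - <<'E'
from h import *
im=env.get_image("scene")[120:250,200:350,::-1]
w=env.get_image("wrist")[90:330,150:370,::-1]
a=cv2.resize(im,(450,390),interpolation=cv2.INTER_CUBIC);b=cv2.resize(w,(345,390))
cv2.imwrite("pics/m7.png",np.hstack([a,b]))
E
```

```text
t 12.75 q 0.488 r 93.1 x -122.8 Fpress [-0.8  1.5  1.8] resist -1.6 radial 1.7
[[-3.9, -0.6], [-3.9, -0.8], [-3.9, -1.0], [-3.8, -1.2], [-3.8, -1.3], [-3.7, -1.5], [-3.6, -1.7], [-3.6, -1.8]]
```

View pics/m7.png

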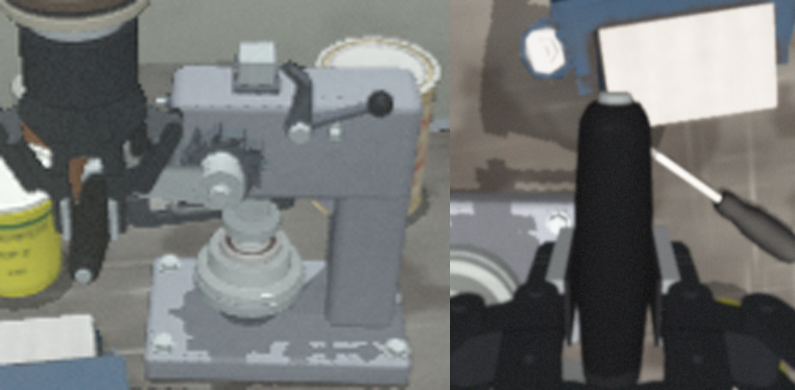

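```bash
sed -i 's/^y,z=.*/y,z=p[1]-2.2,p[2]-163.9/' arc.py; python3 arc.py 4 8
```

```text
t 12.85 q 0.419 r 90.2 x -122.7 Fpress [-1.9  1.   2.1] resist -2.1 radial 1.1
[[-4.0, -0.4], [-4.0, -0.5], [-3.9, -0.7], [-3.9, -0.9], [-3.9, -1.1], [-3.8, -1.2], [-3.7, -1.4], [-3.7, -1.6]]
```

Request:
apply_moves:
  deltas:
    - [-4,-0.4,0,0,0,0]
    - [-4,-0.5,0,0,0,0]
    - [-3.9,-0.7,0,0,0,0]
    - [-3.9,-0.9,0,0,0,0]
    - [-3.9,-1.1,0,0,0,0]
    - [-3.8,-1.2,0,0,0,0]
    - [-3.7,-1.4,0,0,0,0]
    - [-3.7,-1.6,0,0,0,0]

```text
t: 13.85
position: [0.5062, -0.1697, 0.4111]
ee_rot: [176.3, 90.0, 167.9]
force: [-1.8, -2.0, -4.0]
gripper_width: 0.0248
```

```bash
python3 arc.py 4 8
```

```text
t 13.85 q 0.774 r 90.1 x -122.7 Fpress [-1.5 -2.2 -4. ] resist 2.7 radial -3.7
[[-3.6, -1.7], [-3.5, -1.9], [-3.4, -2.0], [-3.3, -2.2], [-3.2, -2.3], [-3.1, -2.5], [-3.0, -2.6], [-2.9, -2.8]]
```

Request:
apply_moves:
  deltas:
    - [-3.4,-2.1,0,0,0,0]
    - [-3.5,-1.9,0,0,0,0]
    - [-3.4,-2,0,0,0,0]
    - [-3.3,-2.2,0,0,0,0]
    - [-3.2,-2.3,0,0,0,0]
    - [-3.1,-2.5,0,0,0,0]
    - [-3,-2.6,0,0,0,0]
    - [-2.9,-2.8,0,0,0,0]

```text
t: 14.85
position: [0.5034, -0.1877, 0.4369]
ee_rot: [149.0, 89.9, 140.6]
force: [-4.6, 4.1, -0.8]
gripper_width: 0.0247
```

```bash
python3 arc.py 4 8
```

```text
t 14.85 q 1.127 r 89.7 x -122.8 Fpress [-5.2  3.4 -0.8] resist 2.9 radial 1.9
[[-2.8, -2.9], [-2.7, -3.0], [-2.5, -3.1], [-2.4, -3.2], [-2.2, -3.3], [-2.1, -3.4], [-1.9, -3.5], [-1.8, -3.6]]
```

Request:
apply_moves:
  deltas:
    - [-2.8,-2.9,-0.4,0,0,0]
    - [-2.7,-3,0,0,0,0]
    - [-2.5,-3.1,0,0,0,0]
    - [-2.4,-3.2,0,0,0,0]
    - [-2.2,-3.3,0,0,0,0]
    - [-2.1,-3.4,0,0,0,0]
    - [-1.9,-3.5,0,0,0,0]
    - [-1.8,-3.6,0,0,0,0]

```text
t: 15.85
position: [0.4992, -0.2136, 0.4552]
ee_rot: [173.7, 90.0, 165.3]
force: [-4.9, 3.4, -0.5]
gripper_width: 0.0248
```

```bash
python3 arc.py 4 8
```

```text
t 15.85 q 1.487 r 89.6 x -123.1 Fpress [-5.4  2.6 -0.5] resist 2.6 radial 0.6
[[-1.6, -3.7], [-1.4, -3.7], [-1.3, -3.8], [-1.1, -3.8], [-0.9, -3.9], [-0.8, -3.9], [-0.6, -4.0], [-0.4, -4.0]]
```

Request:
apply_moves:
  deltas:
    - [-1.6,-3.7,-0.6,0,0,0]
    - [-1.4,-3.7,0,0,0,0]
    - [-1.3,-3.8,0,0,0,0]
    - [-1.1,-3.8,0,0,0,0]
    - [-0.9,-3.9,0,0,0,0]
    - [-0.8,-3.9,0,0,0,0]
    - [-0.6,-4,0,0,0,0]

```text
t: 16.73
position: [0.495, -0.2396, 0.4627]
ee_rot: [105.0, 89.9, 96.6]
force: [-0.7, 8.6, -2.7]
gripper_width: 0.0247
```

```bash
python3 arc.py 4 8;  python3 - <<'E'
from h import *
im=env.get_image("scene")[120:250,200:350,::-1]
a=cv2.resize(im,(600,520),interpolation=cv2.INTER_CUBIC)
cv2.imwrite("pics/m8.png",a)
E
```

```text
t 16.73 q 1.793 r 89.5 x -123.5 Fpress [-1.9  8.4 -2.7] resist 8.7 radial -1.6
[[-0.4, -4.0], [-0.2, -4.0], [-0.1, -4.0], [0.1, -4.0], [0.3, -4.0], [0.5, -4.0], [0.6, -3.9], [0.8, -3.9]]
```

View pics/m8.png

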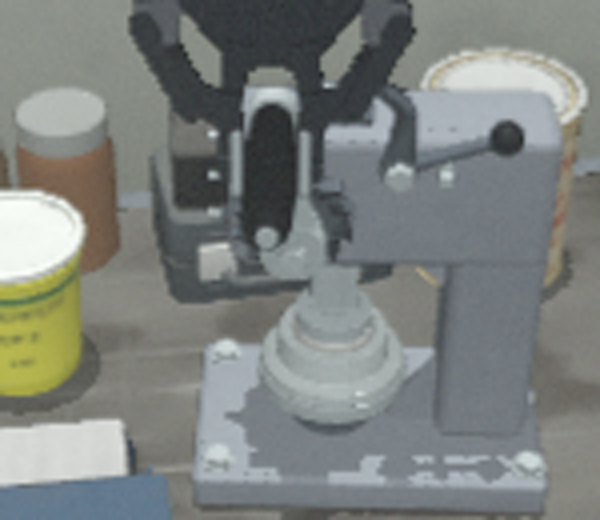

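Request:
apply_moves:
  deltas:
    - [-0.2,-2,0,0,0,0]
    - [-0.2,-2,0,0,0,0]
    - [-0.1,-2,0,0,0,0]
    - [-0.1,-2,0,0,0,0]
    - [0,-2,0,0,0,0]
    - [0,-2,0,0,0,0]
    - [0.1,-2,0,0,0,0]
    - [0.1,-2,0,0,0,0]

```text
t: 17.77
position: [0.4925, -0.2554, 0.4632]
ee_rot: [116.8, 89.9, 108.4]
force: [-3.4, 8.9, 1.8]
gripper_width: 0.0245
```

```bash
python3 arc.py 1.5 4
```

```text
t 17.77 q 1.972 r 89.5 x -123.6 Fpress [-4.7  8.3  1.8] resist 8.4 radial 1.4
[[0.1, -1.5], [0.1, -1.5], [0.1, -1.5], [0.2, -1.5]]
```

Request:
apply_moves:
  deltas:
    - [0,-1,-0.5,0,0,0]
    - [0.1,-1,0,0,0,0]

```text
t: 18.02
position: [0.492, -0.2573, 0.4631]
ee_rot: [76.4, 89.9, 68.0]
force: [1.0, 8.9, 0.1]
gripper_width: 0.0251
```

Request:
apply_moves:
  deltas:
    - [0,-1,0,0,0,0]
    - [0.1,-1,0,0,0,0]

```text
t: 18.27
position: [0.4917, -0.2593, 0.463]
ee_rot: [83.3, 89.9, 74.9]
force: [0.3, 8.1, -0.2]
gripper_width: 0.0247
```

Request:
apply_moves:
  deltas:
    - [0.1,-1,0,0,0,0]
    - [0.1,-1,0,0,0,0]

```text
t: 18.52
position: [0.4914, -0.2612, 0.4628]
ee_rot: [83.1, 89.9, 74.7]
force: [0.3, 8.1, -0.8]
gripper_width: 0.0247
```

Request:
apply_moves:
  deltas:
    - [0.1,-1,0,0,0,0]
    - [0.2,-1,0,0,0,0]

```text
t: 18.77
position: [0.4911, -0.2632, 0.4625]
ee_rot: [82.7, 89.9, 74.3]
force: [0.1, 8.2, -0.4]
gripper_width: 0.0251
```

Request:
apply_moves:
  deltas:
    - [0.1,-1,0,0,0,0]
    - [0.2,-1,0,0,0,0]

```text
t: 19.02
position: [0.4908, -0.2652, 0.4622]
ee_rot: [87.9, 89.9, 79.6]
force: [-1.0, 8.9, 0.6]
gripper_width: 0.0251
```

Request:
apply_moves:
  deltas:
    - [0.2,-1,0,0,0,0]
    - [0.2,-1,0,0,0,0]

```text
t: 19.27
position: [0.4905, -0.2672, 0.4618]
ee_rot: [88.5, 89.9, 80.1]
force: [-1.1, 8.3, 0.9]
gripper_width: 0.025
```

Request:
apply_moves:
  deltas:
    - [0.2,-1,0,0,0,0]
    - [0.2,-1,0,0,0,0]

```text
t: 19.52
position: [0.4901, -0.2691, 0.4614]
ee_rot: [93.3, 89.9, 84.9]
force: [-1.2, 8.4, 0.2]
gripper_width: 0.0249
```

Request:
apply_moves:
  deltas:
    - [0.2,-1,0,0,0,0]
    - [0.2,-1,0,0,0,0]

```text
t: 19.77
position: [0.4899, -0.2711, 0.461]
ee_rot: [92.3, 89.9, 83.9]
force: [-1.3, 9.4, -1.1]
gripper_width: 0.0249
```

Request:
apply_moves:
  deltas:
    - [0.2,-1,0,0,0,0]
    - [0.3,-1,0,0,0,0]

```text
t: 20.02
position: [0.4895, -0.2731, 0.4605]
ee_rot: [96.7, 89.9, 88.3]
force: [-1.3, 8.6, 0.8]
gripper_width: 0.0245
```

Request:
apply_moves:
  deltas:
    - [0.2,-1,0,0,0,0]
    - [0.3,-1,0,0,0,0]

```text
t: 20.27
position: [0.4892, -0.2751, 0.46]
ee_rot: [100.7, 89.9, 92.3]
force: [-2.1, 8.5, 0.2]
gripper_width: 0.0247
```

```bash
python3 arc.py 1 6
```

```text
t 20.27 q 2.198 r 89.5 x -123.9 Fpress [-3.3  8.1  0.2] resist 7.8 radial -2.0
[[0.3, -1.0], [0.3, -1.0], [0.3, -1.0], [0.3, -1.0], [0.3, -0.9], [0.3, -0.9]]
```

Request:
apply_moves:
  deltas:
    - [0.3,-1,0,0,0,0]
    - [0.3,-1,0,0,0,0]

```text
t: 20.52
position: [0.4889, -0.277, 0.4594]
ee_rot: [98.2, 89.9, 89.8]
force: [-0.6, 9.0, 0.9]
gripper_width: 0.0249
```

Request:
apply_moves:
  deltas:
    - [0.3,-1,0,0,0,0]
    - [0.3,-1,0,0,0,0]

```text
t: 20.78
position: [0.4886, -0.279, 0.4588]
ee_rot: [102.5, 89.9, 94.1]
force: [-1.0, 9.2, -0.2]
gripper_width: 0.025
```

Request:
apply_moves:
  deltas:
    - [0.3,-1,0,0,0,0]
    - [0.3,-1,0,0,0,0]

```text
t: 21.02
position: [0.4884, -0.2806, 0.4583]
ee_rot: [97.5, 89.9, 89.1]
force: [-0.7, 14.4, 3.2]
gripper_width: 0.0248
```

Request:
apply_moves:
  deltas:
    - [0,0,0,0,0,0]

```text
t: 21.15
position: [0.4884, -0.2806, 0.4583]
ee_rot: [96.4, 89.9, 88.0]
force: [-0.4, 12.8, 2.7]
gripper_width: 0.0247
```

```bash
python3 arc.py 0.5 2
```

```text
t 21.15 q 2.263 r 89.6 x -123.9 Fpress [-2.3 12.6  2.7] resist 12.8 radial -1.7
[[0.2, -0.5], [0.2, -0.5]]
```

Request:
apply_moves:
  deltas:
    - [0.2,-0.5,0,0,0,0]
    - [0,0,0,0,0,0]

```text
t: 21.4
position: [0.4883, -0.2809, 0.4582]
ee_rot: [96.4, 89.9, 88.1]
force: [-0.9, 15.7, 4.2]
gripper_width: 0.025
```

```bash
python3 arc.py 0.5 2
```

```text
t 21.40 q 2.267 r 89.6 x -123.9 Fpress [-3.3 15.4  4.2] resist 15.9 radial -1.3
[[0.2, -0.5], [0.2, -0.5]]
```

Request:
apply_moves:
  deltas:
    - [0,0,0,0,0,0]
    - [0,0,0,0,0,0]
    - [0,0,0,0,0,0]

```text
t: 21.78
position: [0.4883, -0.2809, 0.4582]
ee_rot: [96.6, 89.9, 88.2]
force: [-0.6, 15.1, 4.1]
gripper_width: 0.0248
```

Request:
apply_moves:
  deltas:
    - [0,0,0,0,0,0]
    - [0,0,0,0,0,0]
    - [0,0,0,0,0,0]

```text
t: 22.15
position: [0.4883, -0.2809, 0.4582]
ee_rot: [97.0, 89.9, 88.6]
force: [-0.6, 14.8, 4.7]
gripper_width: 0.0249
```

```bash
python3 arc.py 0.5 2
```

```text
t 22.15 q 2.267 r 89.6 x -123.9 Fpress [-2.8 14.6  4.7] resist 15.3 radial -0.5
[[0.2, -0.5], [0.2, -0.5]]
```

Request:
apply_moves:
  deltas:
    - [-0.3,1,0,0,0,0]
    - [0,0.5,0,0,0,0]
    - [0,0,0,0,0,0]

```text
t: 22.52
position: [0.4885, -0.2799, 0.4584]
ee_rot: [100.4, 89.9, 92.0]
force: [-1.8, 9.3, 2.1]
gripper_width: 0.0248
```

Request:
apply_moves:
  deltas:
    - [0,0,0,0,0,0]
    - [0,0,0,0,0,0]
    - [0,0,0,0,0,0]
    - [0,0,0,0,0,0]
    - [0,0,0,0,0,0]
    - [0,0,0,0,0,0]
  claw: 100

```text
t: 23.28
position: [0.4885, -0.2804, 0.4583]
ee_rot: [-79.6, 90.0, -88.0]
force: [-0.3, 0.3, -0.4]
gripper_width: 0.0855
```

Request:
apply_moves:
  deltas:
    - [-8,0,0,0,0,0]
    - [-20,0,0,0,0,0]
    - [-30,0,0,0,0,0]
    - [-30,0,0,0,0,0]
    - [-20,0,-20,0,0,0]
    - [0,0,-20,0,0,0]
    - [0,0,0,0,0,0]

```text
t: 24.15
position: [0.4475, -0.2742, 0.5662]
ee_rot: [166.5, 90.0, 158.1]
force: [-0.4, -0.0, 0.2]
gripper_width: 0.0853
```

```bash
python3 - <<'E'
from h import *
im=env.get_image("scene")[120:250,200:350,::-1]
w=env.get_image("wrist")[:,:,::-1]
a=cv2.resize(im,(450,390),interpolation=cv2.INTER_CUBIC);b=w[:,130:475]
b=cv2.resize(b,(350,390))
cv2.imwrite("pics/m9.png",np.hstack([a,b]))
E
```

```text
(no output)
```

View pics/m9.png

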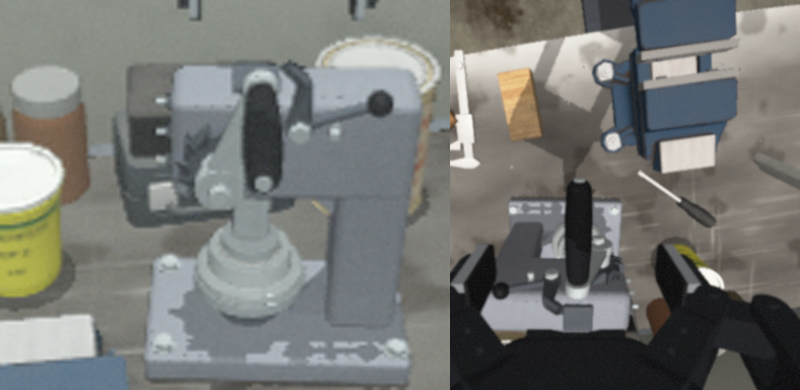

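```bash
python3 -c "
from bench import env
print(env.finish_job())"
```

```text
the job is handed in; nothing more can be done
None
```

The bearing is pressed home, and the job was handed in about 24 s into the 72 s allowed. I threw the pawl right over with the closed fingers, then cranked clockwise by the grip and let go.

- **Pressing:** Cranking free took about 3 N at the grip and the bearing slid at about 8.5 N, until it came up solid. From first contact the ram travelled roughly 5.5 to 9 mm, which fits a bearing standing 6 to 10 mm proud.
- **Final push:** I held 15.3 to 15.9 N along the crank's circle for about 0.75 s. The highest reading I saw at the end was about 16 N. Then I eased off and opened the fingers.
- **Last picture:** The pawl is still thrown back, the crank is where I left it, and the punch is down in the housing. The arm is clear with about 0 N on it, and the pot, screwdriver and block look undisturbed.
- **What disagreed:** My estimate of the crank's circle was off by about 2 mm sideways and 6 mm in height. This caused a brief sideways pull of up to about 19 N on the grip early in the free turning, before the ram touched the bearing. I corrected the path from the force readings.
- **Not checked:** I did not measure that the bearing is flush with the rim. Being fully home is judged from the force rise and the ram travel only.

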